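# Pin the sample plate to the stage and slide it home into the ball detent

## Robot

A 6-joint arm with a two-finger parallel gripper is mounted at the origin on the work surface. World frame = base frame: x ahead of the robot, y to its left, z up, the work surface at z = 0. Lengths are in mm, angles in rad, forces in N, time in s.
With the tool pointing down it reaches from about 275 to 750 mm from the base axis. Payload 10.2 kg.
Tool frame: the origin (TCP) lies between the finger pads; the fingertips stand 11 mm ahead of it and the grasp point (between the pads) lies 8 mm behind it (ctrl.tip_extent is the distance from the TCP to the fingertips, in mm); z points along the fingers, y is the direction in which the jaws open and shut (so a half turn about z gives the same grasp; the last joint's range is limited). The gripper opens to 85 mm and grips with 20 to 120 N. Pads are 22 mm wide; open, the fingers measure 114 mm over their backs; the gripper's body (76 mm by 85 mm) begins 54 mm behind the grasp point. The pads swing forward as they close: fully open they stand 13 mm farther back than shut.
Start: joints at [-1.373, 0.313, 1.498, -0, 1.331, -0.223], TCP at [214.446, -479.212, 242.294] pointing down, gripper open.
Joint ranges: [-2.94, 2.94], [-0.97, 2.17], [0.19, 2.56], [-1.23, 4.37], [0.02, 3.11], [-2.88, 2.88]. Speed limits (rad/s): [2.39, 2.39, 3.01, 3.14, 3.14, 3.14].

## Interface

Orientations are given as a unit quaternion [w, x, y, z].
In Python, from rig import ctrl gives the robot as it stands.
- The arm moves only by the tool apply_moves, never from a script. Its argument "commands" is a list of rows, each a list of 5 numbers: the finger opening in cm, from 0 to 8.54, then the shift along the tool's x, y, z in cm, then the turn about the tool's z in rad. In form: [[jaw, dx, dy, dz, roll], ...]. A call has 1 to 12 rows; each row shifts and turns the commanded pose from where the row before left it, along the tool's axes as they then stand; what a row does not reach is not made up. A row lasts 1/12 s, in which the tool goes at most 41.7 mm and 7.16 degrees, less where a joint would pass 70% of its speed; a pose out of reach is approached as far as the arm can. A call with a gripper value outside its range is refused whole. The fingers move at their own pace and stop on an object; "squeeze" is the grip in N (left out, the last holds). Time passes only in rows, so rows that do not move let the fingers close. It gives the time, the measured TCP pose, the force and the opening at its end, in the units of the state.
- ctrl.sense(): the state, without advancing time (a new reading comes with each control period).
- ctrl.capture(name): name is "scene" or "top" or "wrist"; returns the picture (420x560x3 uint8, red, green, blue); there is no depth.
- ctrl.camera_info(name): a dict with "fov_y" (degrees; the focal length in pixels is half the picture's height over the tangent of half this angle, whatever the lens; pixels are square), "cx", "cy" (the principal point, pixels), "camera_from_world" (4x4, takes a point from world to camera coordinates). Camera axes: x right, y down, z forward; pixel columns grow to the right and rows downward; lengths in mm; the calibration is good to about 2 mm. A picture is of the moment at which its call begins: read the wrist's pose just before it. camera_info takes no time and is no camera call; for the wrist camera it gives the pose at the moment of the call.
- ctrl.finish_job(): hands the job in, once; it reports no verdict.
The state is a dict: "time_s": time; "joints": joint angles; "dq": joint speeds; "tau": joint torques, N m; "eef_pos": TCP position; "ee_rot": TCP orientation; "force": force on the tool from outside, world axes, zero at the start; "wrist_torque": the same for the moment, N m; "grip_width": opening from 0.0 (shut) to 1.0 (fully open).
Only numpy, scipy, OpenCV 4.12 (cv2) and the standard library are available. Lean on these libraries where they do the work, as an engineer would, in place of code of your own. Each camera call takes 0.05 s, during which the arm holds its last target.

## Task

Take the round-headed pin from the grey rack and push it fully home through the sample plate into the stage carriage under it. Then grip the black puck on that plate and slide the carriage along its rail until the plunger's ball clicks into the notch in the carriage's side, without running on past it. Finish there, still holding the puck, and leave the other pin and the loose pucks where they are.

Things in the scene. Friction and masses are not known exactly. Their poses are not given: they have to be found in the camera images.
- pin_grip (a point): centre of the pin's round steel head, an upright cylinder 20 mm in diameter and 32 mm tall; below it a shank 10 mm thick, 34 mm long, with a chamfered end. It stands in one of two holes of the fixed grey rack, head resting on the rack's top 48 mm above the table. z up along the pin. 80 g
- pin_tip (a point): lower end of the same pin's shank, 50 mm below pin_grip. The rack is 55 x 130 x 48 mm with its two 12 mm holes 70 mm apart along its length; it stands left or right of the robot, the tray on the other side, and the two pins may be swapped
- spare_grip (a point): centre of the square head (24 x 24 x 32 mm) of the other steel pin in the rack, 70 mm from the wanted one; its shank is only 16 mm long. Not wanted: leave it in the rack
- carrier_hole (a point): centre of the top mouth, 51 mm above the table, of the 12 mm through hole in the sample plate: loose aluminium, 64 x 150 x 8 mm, 0.2 to 0.4 kg with its puck, lying on the carriage between two low lips (1 mm lower than its top) that leave it free to slide lengthwise until pinned. 2 mm chamfer. z up, y = slide direction
- puck_grip (a point): middle of the black puck fixed upright on the sample plate: 36 mm in diameter, 40 mm tall (51 to 91 mm above the table), 75 mm from the plate's pin hole in the slide direction. Beside it are only the inserted pin's head and, across the carriage, the plunger block (46 mm tall)
- carriage_hole (a point): centre of the top mouth, 43 mm above the table, of the 12 mm hole through the dark steel carriage (80 x 160 mm, 25 mm thick), right under the plate's hole; 2 mm chamfer. With the pin home its head rests on the plate and its tip is 26 mm below this point. z up, y = slide direction
- carriage_notch (a point): middle of the 9 mm wide open notch in the steel strip on the carriage's side away from the robot, 75 mm ahead of the carriage's hole in the slide direction; the strip's leading end is bevelled. z up, y = slide direction
- ball_seat (a point): centre of the 12 mm sprung steel ball, fully out, in the fixed plunger block beside the rail. y = slide direction, z up. Home: notch at zero y offset from here. Over the last 55 mm the ball drags on bevel and strip (few N), then drops 2 mm into the notch and centres the carriage over the last 4 mm; leaving it takes about 10 to 15 N
- carriage (a joint): travel of the carriage along the fixed twin-rod rail (base 460 x 110 mm), in m: 0 at the start, growing towards the plunger (0.07 to 0.19 away), 0.27 at most; 1 N friction, no spring. The pin has 1 mm play all round, so plate and carriage can shift up to 2 mm on one another
- puck_a_mid (a point): middle of a loose black puck (36 mm diameter, 30 mm tall) in the open cardboard tray (110 x 140 x 50 mm): leave alone
- puck_b_mid (a point): middle of a second, equal loose puck in the same tray: leave alone
- puck_c_mid (a point): middle of an equal loose puck standing on the table between robot and rail: leave alone
- puck_d_mid (a point): middle of an equal loose puck standing on the table to the right of the rail: leave alone
There are look-alikes about, which are no part of the job. Leave any purple or red look-alike of the part that bears carrier_hole alone.

How it is judged:
By the outcome, as a careful person would: the job done as asked, in the order asked, and still so for the second after the job is handed in, while the arm keeps its last pose, push and grip.
It also fails if it takes over 64 s, if anything falls off the work surface, if the arm or the gripper's body presses on something with over 40 N, if the wrist force passes 120 N, or if a joint passes its speed limit or range.

## Working session

There is one attempt and no reset: what is moved stays moved. The work goes in short steps, Python scripts to look and compute and a tool call to move; the robot and the scene stay as the last step left them, time stands still between calls to the robot, and variables do not carry over. Pictures are saved under pics/ and viewed, and the job is handed in when it is done.

Besides the shell and the picture viewer there is one more tool, called after "Request:" as name(argument=value, ...), one argument or row to a line, values as JSON. apply_moves: Moves the arm, as the interface text tells. Its arguments: {"type":"object","properties":{"commands":{"type":"array"},"squeeze":{"type":"number"}},"required":["commands"]}

```bash
mkdir -p pics; ls; cat > h.py <<'E'
import numpy as np, cv2
from rig import ctrl
def save(n,img): cv2.imwrite('pics/'+n+'.png',cv2.cvtColor(img,cv2.COLOR_RGB2BGR))
def K(ci): 
    f=210/np.tan(np.radians(ci['fov_y'])/2); return f
def ray(ci,u,v):
    f=K(ci); M=np.array(ci['camera_from_world']); R=M[:3,:3]; t=M[:3,3]
    d=R.T@np.array([(u-ci['cx'])/f,(v-ci['cy'])/f,1]); o=-R.T@t; return o,d
def onz(ci,u,v,z):
    o,d=ray(ci,u,v); return o+d*(z-o[2])/d[2]
def proj(ci,p):
    M=np.array(ci['camera_from_world']); c=M[:3,:3]@np.array(p,float)+M[:3,3]; f=K(ci); return np.array([ci['cx']+f*c[0]/c[2],ci['cy']+f*c[1]/c[2]])
E
python3 - <<'E'
from h import *
s=ctrl.sense(); print(s)
for n in ['scene','top','wrist']:
    ci=ctrl.camera_info(n); print(n,ci); im=ctrl.capture(n); np.save('pics/%s0.npy'%n,im); save(n+'0',im)
E
```

```text
pics
{'time_s': 0.0, 'joints': array([-1.37342356e+00,  3.13419478e-01,  1.49844973e+00, -2.15527934e-06,
        1.33096777e+00, -2.23446038e-01]), 'dq': array([ 0.00078574, -0.00079199,  0.00026223, -0.00074264,  0.00025732,
       -0.00012312]), 'tau': array([ 8.84279325e-04, -4.12263966e+01, -2.59740579e+01, -1.78494047e-04,
        4.16914161e-03, -9.11997091e-06]), 'eef_pos': array([ 214.38449359, -478.96857983,  241.74591583]), 'ee_rot': array([-6.22123910e-04,  9.77945246e-01,  2.08860501e-01,  7.06413647e-06]), 'force': array([ 0.48971432, -0.56058519,  0.36939847]), 'wrist_torque': array([0.00268965, 0.00132313, 0.01387662]), 'grip_width': 1.0013668882581823}
scene {'fov_y': 53.231080456620674, 'cx': 279.08158000648706, 'cy': 212.14460505338332, 'camera_from_world': array([[ 5.52552320e-01,  8.33455216e-01,  6.19173277e-03,
        -2.47608819e+02],
       [ 5.89825591e-01, -3.85763850e-01, -7.09430775e-01,
        -2.68131026e+02],
       [-5.88890233e-01,  3.95649663e-01, -7.04747925e-01,
         1.36489124e+03],
       [ 0.00000000e+00,  0.00000000e+00,  0.00000000e+00,
[... 225 characters left out ...]
 [-9.89587012e-01, -1.37613922e-02, -1.43276547e-01,
         5.41513631e+02],
       [ 1.43062115e-01,  1.54787253e-02, -9.89592664e-01,
         8.70251231e+02],
       [ 0.00000000e+00,  0.00000000e+00,  0.00000000e+00,
         1.00000000e+00]])}
wrist {'fov_y': 68.70765558238496, 'cx': 276.30167206165316, 'cy': 208.34891282143545, 'camera_from_world': array([[ 4.08118742e-01, -9.12928273e-01, -1.02998123e-03,
        -5.24154698e+02],
       [-8.71794435e-01, -3.90064472e-01,  2.96351431e-01,
        -3.68774729e+01],
       [-2.70949359e-01, -1.20048641e-01, -9.55078410e-01,
         3.79893679e+02],
       [ 0.00000000e+00,  0.00000000e+00,  0.00000000e+00,
         1.00000000e+00]])}
```

View pics/scene0.png

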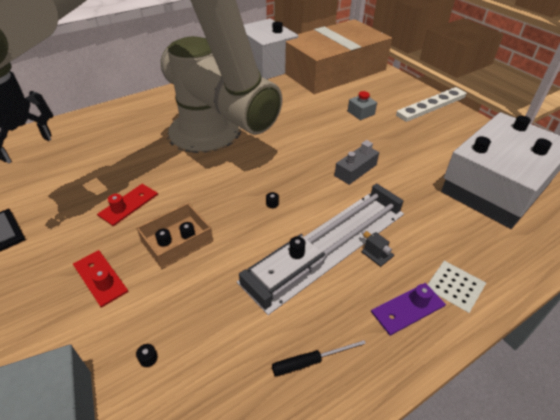

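View pics/top0.png

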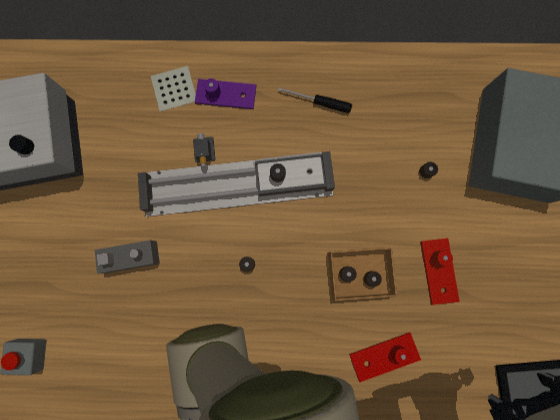

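View pics/wrist0.png

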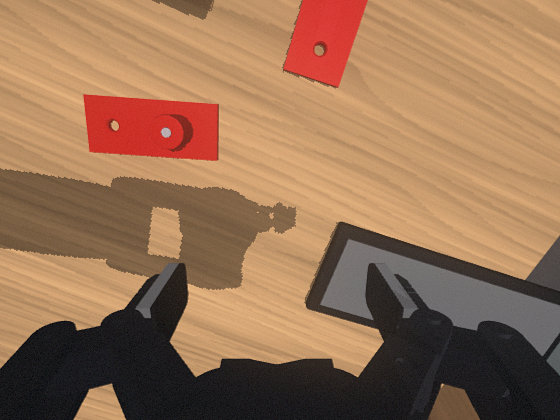

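```bash
python3 - <<'E'
from h import *
t=np.load('pics/top0.npy'); s=np.load('pics/scene0.npy')
a=cv2.resize(t[230:285,85:170],None,fx=8,fy=8,interpolation=cv2.INTER_CUBIC)[:, :680]
b=cv2.resize(t[130:220,135:340],None,fx=3.9,fy=3.9,interpolation=cv2.INTER_CUBIC)
save('cropA',a);save('cropB',b)
c=cv2.resize(s[130:195,320:400],None,fx=8,fy=8,interpolation=cv2.INTER_CUBIC);save('cropC',c)
ci=ctrl.camera_info('top')
for n,u,v,z in [('round',135,254,80),('square',104,260,80),('hole',310,171,51),('puck',278,172,91),('plunger',203,150,46),('railL',145,192,30),('railR',328,173,30)]:
    print(n,onz(ci,u,v,z).round(1))
E
```

```text
round [431.6 241.4  80. ]
square [417.4 309.3  80. ]
hole [ 631.9 -147.1   51. ]
puck [618.8 -72.4  91. ]
plunger [681.3 107.6  46. ]
railL [580.6 245.8  30. ]
railR [ 632.7 -191.9   30. ]
```

View pics/cropA.png

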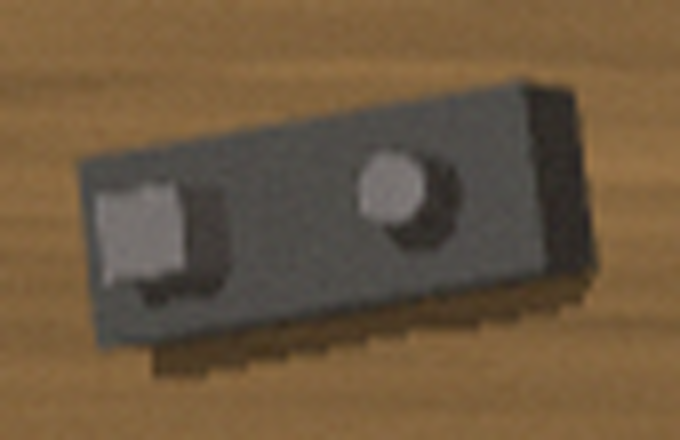

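View pics/cropB.png

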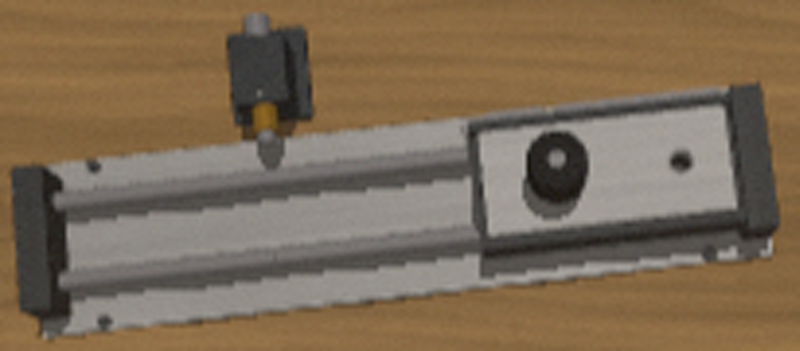

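View pics/cropC.png

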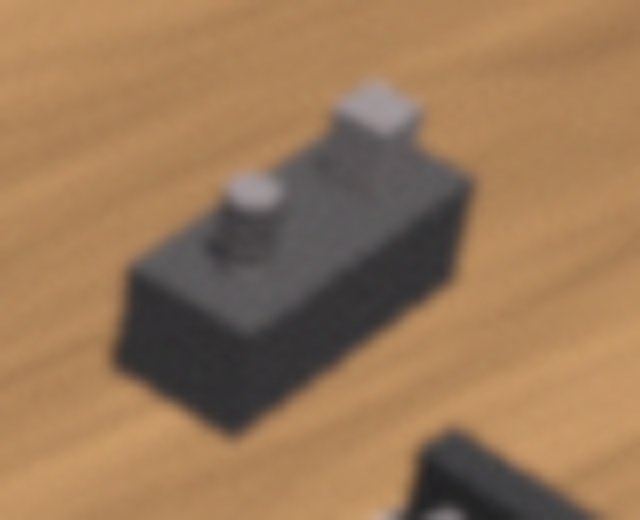

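Request:
apply_moves(
  commands=[
    [8.5, 0, 0, 0, -0.123],
    [8.5, 0, 0, 0, -0.123],
    [8.5, 0, 0, 0, -0.123],
    [8.5, 0, 0, 0, -0.123],
    [8.5, 0, 0, 0, -0.123],
    [8.5, 0, 0, 0, -0.123],
    [8.5, 0, 0, 0, -0.123],
    [8.5, 0, 0, 0, -0.123],
    [8.5, 0, 0, 0, -0.123],
    [8.5, 0, 0, 0, -0.123],
    [8.5, 0, 0, 0, -0.123],
    [8.5, 0, 0, 0, 0],
  ],
)

```text
time_s: 1.15
eef_pos: [214.4, -479.1, 242.1]
ee_rot: [-0.0, 0.63, 0.776, 0.0]
force: [0.5, -0.6, 0.3]
grip_width: 0.997
```

```bash
cat >> h.py <<'E'
from scipy.spatial.transform import Rotation as Ro
def tool():
    s=ctrl.sense(); q=s['ee_rot']; R=Ro.from_quat([q[1],q[2],q[3],q[0]]).as_matrix(); return s,R
def to(target):
    s,R=tool(); d=R.T@(np.array(target,float)-s['eef_pos'])/10; return d
def st():
    s,R=tool(); print('t%.2f'%s['time_s'],'tcp',s['eef_pos'].round(2),'yaw_x %.2f deg'%np.degrees(np.arctan2(R[1,0],R[0,0])),'z',R[:,2].round(4),'F',s['force'].round(2),'T',s['wrist_torque'].round(2),'grip %.3f'%s['grip_width'],'j',s['joints'].round(2))
E
python3 - <<'E'
from h import *
st(); print(ctrl.tip_extent)
ci=ctrl.camera_info('wrist'); o,d=ray(ci,276,208); s,R=tool(); print('cam in tool',R.T@(o-s['eef_pos']),'axis',R.T@d)
t=[431.6,241.4,230]
print(to(t))
E
```

```text
t1.15 tcp [ 214.43 -479.12  242.07] yaw_x 101.88 deg z [-1.e-04  5.e-04 -1.e+00] F [ 0.54 -0.58  0.34] T [-0.05  0.07  0.01] grip 0.997 j [-1.37  0.31  1.5  -0.    1.33 -1.58]
11.0
cam in tool [  76.53782338    1.12892154 -131.39308793] axis [-2.95984702e-01 -5.10207496e-04  9.55193724e-01]
[66.03684679 36.08656622  1.23881419]
```

Request:
apply_moves(
  commands=[
    [8.5, 1.6, 0.9, 0, 0],
    [8.5, 3.3, 1.8, 0, 0],
    [8.5, 3.3, 1.8, 0, 0],
    [8.5, 3.3, 1.8, 0, 0],
    [8.5, 3.3, 1.8, 0, 0],
    [8.5, 3.3, 1.8, 0, 0],
    [8.5, 3.3, 1.8, 0, 0],
    [8.5, 3.3, 1.8, 0, 0],
    [8.5, 3.3, 1.8, 0, 0],
    [8.5, 3.3, 1.8, 0, 0],
    [8.5, 3.3, 1.8, 0, 0],
    [8.5, 3.3, 1.8, 0, 0],
  ],
)

```text
time_s: 2.15
eef_pos: [340.8, -64.5, 242.5]
ee_rot: [0.0, 0.634, 0.774, 0.0]
force: [0.1, -1.1, -0.2]
grip_width: 0.998
```

Request:
apply_moves(
  commands=[
    [8.5, 3.3, 1.8, 0, 0],
    [8.5, 3.3, 1.8, 0, 0],
    [8.5, 3.3, 1.8, 0, 0],
    [8.5, 3.3, 1.8, 0, 0],
    [8.5, 3.3, 1.8, 0, 0],
    [8.5, 3.3, 1.8, 0, 0],
    [8.5, 3.3, 1.8, 0, 0],
    [8.5, 2.2, 1.2, 0, 0],
    [8.5, 0, 0, 0, 0],
    [8.5, 0, 0, 0, 0],
  ],
)

```text
time_s: 2.98
eef_pos: [424.7, 210.1, 241.8]
ee_rot: [-0.0, 0.632, 0.775, -0.0]
force: [0.2, -0.3, -0.3]
grip_width: 0.996
```

```bash
python3 - <<'E'
from h import *
st()
im=ctrl.capture('wrist'); np.save('pics/w1.npy',im); save('w1',im)
print(proj(ctrl.camera_info('wrist'),[431.6,241.4,80]))
E
```

```text
t2.98 tcp [424.73 210.08 241.82] yaw_x 101.57 deg z [-1.e-03 -3.e-04 -1.e+00] F [ 0.16 -0.29 -0.28] T [-0.    0.03 -0.01] grip 0.996 j [ 0.21  0.2   1.64 -0.    1.3   0.01]
[288.91414256 163.50676111]
```

View pics/w1.png

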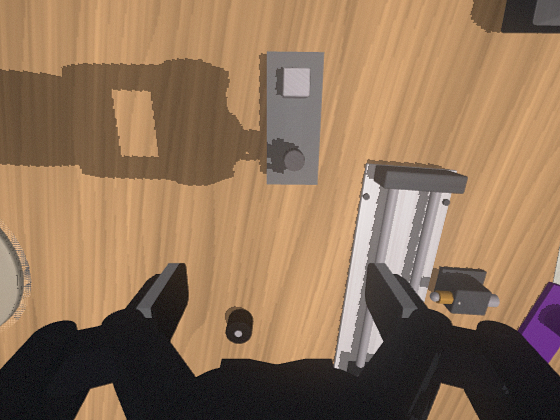

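```bash
python3 - <<'E'
from h import *
im=np.load('pics/w1.npy')
save('w1a',cv2.resize(im[130:190,255:335],None,fx=8,fy=8,interpolation=cv2.INTER_CUBIC))
save('w1b',cv2.resize(im[155:375,330:510],None,fx=2.7,fy=2.7,interpolation=cv2.INTER_CUBIC))
E
```

```text
(no output)
```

View pics/w1a.png

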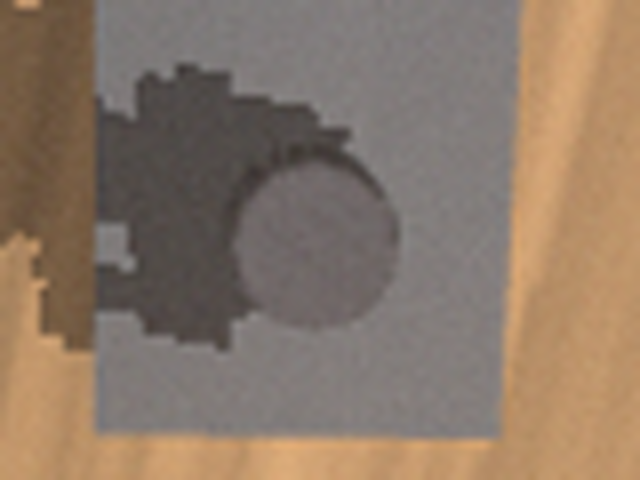

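View pics/w1b.png

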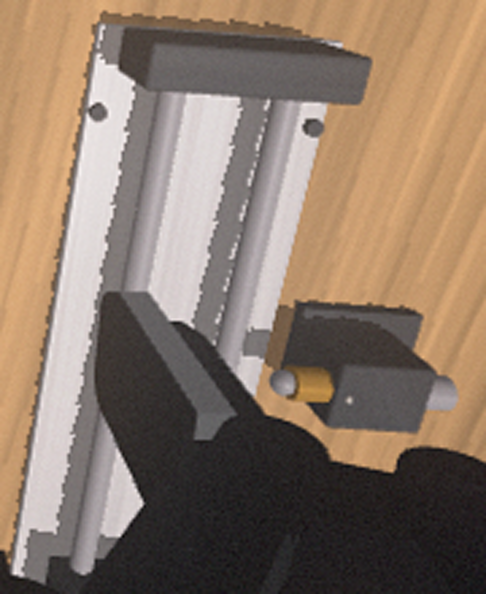

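```bash
python3 - <<'E'
from h import *
ci=ctrl.camera_info('wrist'); ct=ctrl.camera_info('top')
p=onz(ci,294.3,160.0,80); print('pin',p, 'top', onz(ct,133.5,253.0,80))
print('sq',onz(ci,295,82,80))
print('ball 34', onz(ci,435.4,296.7,34),onz(ci,435.4,296.7,30))
# top: ball crop (269,150)/3.9+(135,130)
print('top ball', onz(ct,269/3.9+135,160/3.9+130,36))
print(to([p[0],p[1],130]))
E
```

```text
pin [435.92342919 245.69823329  80.        ] top [433.7879973  244.86616078  80.        ]
sq [421.58292818 313.23830948  80.        ]
ball 34 [653.11199797 106.04503365  34.        ] [655.9705312 103.9414858  30.       ]
top ball [632.35501044 105.11719805  36.        ]
[ 3.34981452  1.84250379 11.19603499]
```

Request:
apply_moves(
  commands=[
    [8.5, 1.1, 0.6, 2.0, 0],
    [8.5, 1.1, 0.6, 3.0, 0],
    [8.5, 1.1, 0.6, 3.0, 0],
    [8.5, 0, 0, 2.0, 0],
    [8.5, 0, 0, 1.2, 0],
    [8.5, 0, 0, 0, 0],
    [8.5, 0, 0, 0, 0],
  ],
)

```text
time_s: 3.62
eef_pos: [436.0, 244.4, 130.6]
ee_rot: [-0.0, 0.633, 0.774, -0.0]
force: [-0.2, -0.2, -0.2]
grip_width: 0.994
```

```bash
python3 - <<'E'
from h import *
st()
im=ctrl.capture('wrist'); np.save('pics/w2.npy',im); save('w2',im)
print(proj(ctrl.camera_info('wrist'),[435.9,245.7,80]))
E
```

```text
t3.62 tcp [436.02 244.39 130.63] yaw_x 101.49 deg z [-4.e-04 -2.e-04 -1.e+00] F [-0.23 -0.21 -0.18] T [-0.01  0.01  0.03] grip 0.994 j [ 0.28  0.38  1.72 -0.    1.04  0.08]
[273.84864864 236.00771862]
```

View pics/w2.png

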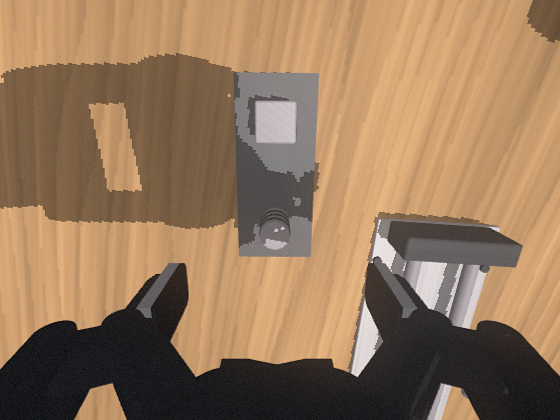

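```bash
python3 - <<'E'
from h import *
im=np.load('pics/w2.npy')
save('w2a',cv2.resize(im[195:265,230:320],None,fx=8,fy=8,interpolation=cv2.INTER_CUBIC))
E
```

```text
(no output)
```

View pics/w2a.png

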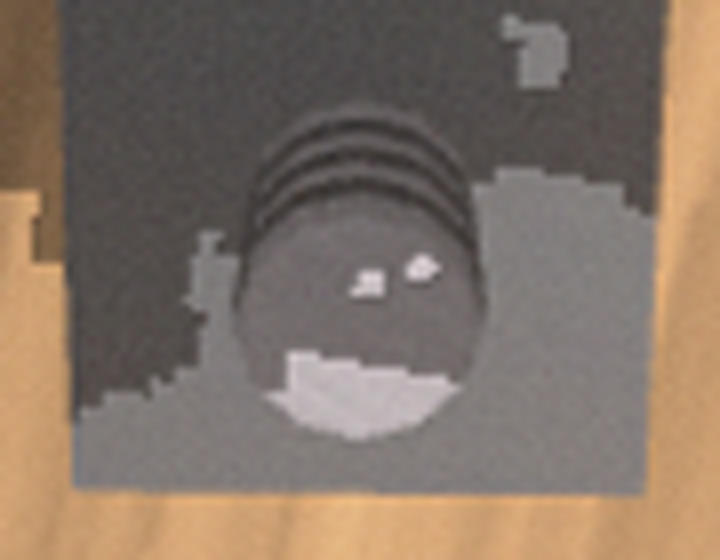

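```bash
python3 - <<'E'
from h import *
ci=ctrl.camera_info('wrist')
p=onz(ci,274.7,234.1,80); print('pin',p, 'edge',onz(ci,274.7+15.4,234.1,80))
print(to([p[0],p[1],65]))
E
```

```text
pin [436.17482289 247.0968367   80.        ] edge [445.82834893 249.05147471  80.        ]
[0.24192158 0.01509824 6.63105566]
```

Request:
apply_moves(
  commands=[
    [8.5, 0.1, 0, 1.5, 0],
    [8.5, 0.1, 0, 2.0, 0],
    [8.5, 0, 0, 1.6, 0],
    [8.5, 0, 0, 1.0, 0],
    [8.5, 0, 0, 0.5, 0],
    [8.5, 0, 0, 0, 0],
    [3, 0, 0, 0, 0],
    [3, 0, 0, 0, 0],
    [3, 0, 0, 0, 0],
    [1, 0, 0, 0, 0],
    [1, 0, 0, 0, 0],
    [1, 0, 0, 0, 0],
  ],
  squeeze=80,
)

```text
time_s: 4.67
eef_pos: [435.4, 247.3, 64.9]
ee_rot: [-0.0, 0.632, 0.775, -0.0]
force: [-2.8, -1.0, 3.6]
grip_width: 0.208
```

Request:
apply_moves(
  commands=[
    [1, 0, 0, 0, 0],
    [1, 0, 0, 0, 0],
    [1, 0, 0, 0, 0],
  ],
)

```text
time_s: 4.92
eef_pos: [435.4, 247.3, 64.8]
ee_rot: [-0.0, 0.632, 0.775, -0.0]
force: [-2.8, -0.0, 6.3]
grip_width: 0.201
```

```bash
python3 - <<'E'
from h import *
st()
im=ctrl.capture('wrist'); np.save('pics/w3.npy',im); save('w3',im)
E
```

```text
t4.92 tcp [435.44 247.3   64.83] yaw_x 101.64 deg z [-1.e-04 -1.e-04 -1.e+00] F [-2.82 -0.01  6.33] T [-0.18  0.48  0.01] grip 0.201 j [ 0.28  0.48  1.77 -0.    0.89  0.08]
```

View pics/w3.png

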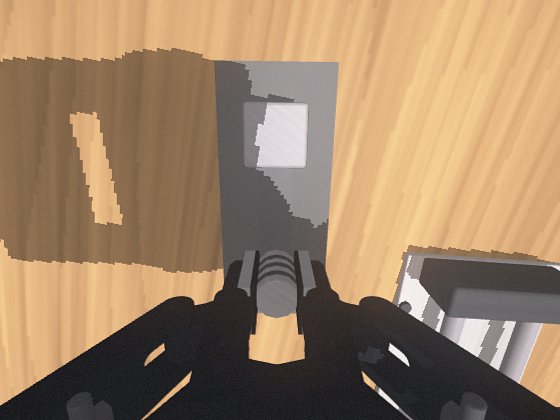

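Request:
apply_moves(
  commands=[
    [1, 0, 0, -0.5, 0],
    [1, 0, 0, -1.0, 0],
    [1, 0, 0, -1.5, 0],
    [1, 0, 0, -2, 0],
    [1, 0, 0, -2.0, 0],
    [1, 0, 0, -2, 0],
    [1, 0, 0, -1.5, 0],
    [1, 0, 0, -0.5, 0],
    [1, 0, 0, 0, 0],
    [1, 0, 0, 0, 0],
  ],
)

```text
time_s: 5.8
eef_pos: [435.3, 247.2, 173.9]
ee_rot: [-0.0, 0.632, 0.775, -0.0]
force: [0.2, -0.9, -0.5]
grip_width: 0.207
```

```bash
python3 - <<'E'
from h import *
st()
im=ctrl.capture('wrist'); np.save('pics/w4.npy',im); save('w4',im)
im=ctrl.capture('scene'); save('s4',im[:300,250:480])
ct=ctrl.camera_info('top')
# plate corners etc from crop B
t=np.load('pics/top0.npy')
save('plate0',cv2.resize(t[145:205,245:340],None,fx=8,fy=8,interpolation=cv2.INTER_CUBIC))
E
```

```text
t5.80 tcp [435.27 247.2  173.94] yaw_x 101.63 deg z [-5.e-04 -1.e-04 -1.e+00] F [ 0.18 -0.9  -0.5 ] T [-0.    0.01 -0.01] grip 0.207 j [0.28 0.33 1.67 0.   1.15 0.08]
```

View pics/w4.png

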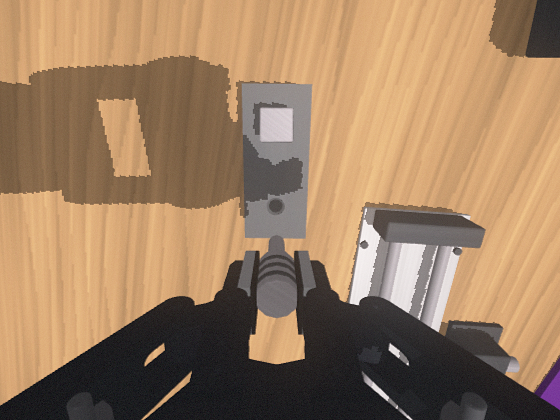

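View pics/s4.png

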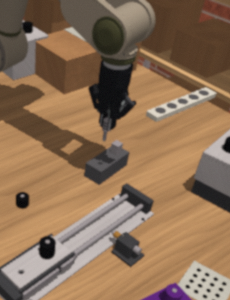

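View pics/plate0.png

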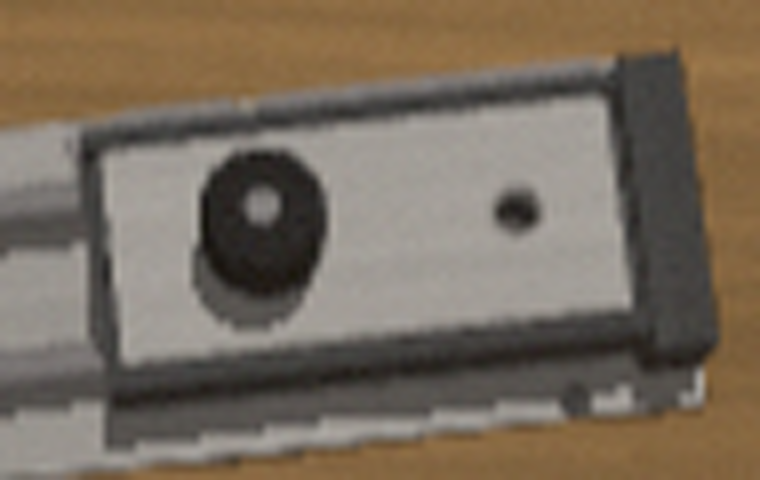

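```bash
python3 - <<'E'
from h import *
ci=ctrl.camera_info('wrist'); ct=ctrl.camera_info('top')
print('rackhole',onz(ci,275.3,206,48))
g=lambda x,y:(x/8+245-.44,y/8+145-.44)
h=onz(ct,*g(518,210),51); print('hole',h)
P=[onz(ct,*g(*q),51) for q in [(105,150),(605,97),(632,305),(120,362)]]
for p in P: print(p.round(1))
for a,b in [(1,0),(2,3)]:
    d=P[a]-P[b]; print(np.linalg.norm(d), np.degrees(np.arctan2(-d[1],-d[0])))
print('centroid',np.mean(P,0))
print('puck top',onz(ct,*g(265,215),91))
print(to([h[0],h[1],175]), to([h[0]+1.5,h[1]+2.3,175]))
E
```

```text
rackhole [435.44581501 245.95201091  48.        ]
hole [ 632.32421775 -145.52380826   51.        ]
[648.9 -24.   51. ]
[ 666.8 -171.    51. ]
[ 604.3 -178.8   51. ]
[585.4 -29.7  51. ]
148.11952547813462 96.92402303757915
150.25192822383943 97.22377950101443
centroid [ 626.36590105 -100.89606096   51.        ]
puck top [620.08511107 -71.63405063  91.        ]
[-42.43692413  11.40376212  -0.18101504] [-42.24189336  11.59705684  -0.18140277]
```

Request:
apply_moves(
  commands=[
    [1, -1.75, 0.5, 0, 0],
    [1, -3.5, 0.95, 0, 0],
    [1, -3.5, 0.95, 0, 0],
    [1, -3.5, 0.95, 0, 0],
    [1, -3.5, 0.95, 0, 0],
    [1, -3.5, 0.95, 0, 0],
    [1, -3.5, 0.95, 0, 0],
    [1, -3.5, 0.95, 0, 0],
    [1, -3.5, 0.95, 0, 0],
    [1, -3.5, 0.95, 0, 0],
    [1, -3.5, 0.95, 0, 0],
    [1, -3.5, 0.95, 0, 0],
  ],
)

```text
time_s: 6.9
eef_pos: [624.1, -126.6, 173.0]
ee_rot: [-0.001, 0.632, 0.775, -0.0]
force: [0.9, 0.6, -0.9]
grip_width: 0.204
```

Request:
apply_moves(
  commands=[
    [1, -2.0, 0.6, 0, 0],
    [1, 0, 0, 0, 0.079],
    [1, 0, 0, 1.5, 0],
    [1, 0, 0, 0, 0],
    [1, 0, 0, 0, 0],
  ],
)

```text
time_s: 7.32
eef_pos: [633.2, -143.0, 157.8]
ee_rot: [-0.002, 0.662, 0.75, -0.001]
force: [-0.7, 0.6, -0.9]
grip_width: 0.205
```

```bash
python3 - <<'E'
from h import *
st()
im=ctrl.capture('wrist'); np.save('pics/w5.npy',im); save('w5',im)
ci=ctrl.camera_info('wrist')
print(proj(ci,[632.3,-145.5,51]),proj(ci,[634,-143.5,51]))
E
```

```text
t7.32 tcp [ 633.22 -142.99  157.83] yaw_x 97.13 deg z [-0.003   0.0013 -1.    ] F [-0.67  0.63 -0.88] T [ 0.   -0.05 -0.02] grip 0.205 j [-0.4   0.66  1.19  0.    1.3  -0.53]
[273.03256381 213.67088339] [275.39023522 211.61188133]
```

View pics/w5.png

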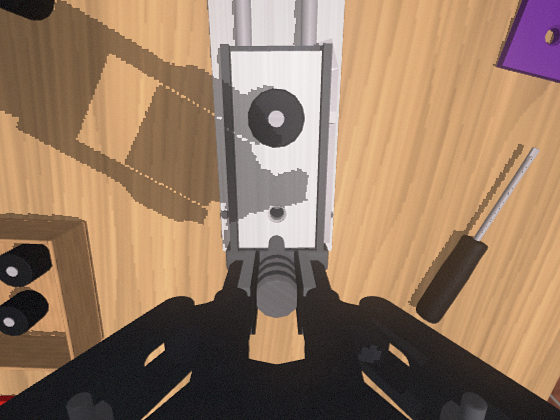

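```bash
python3 - <<'E'
from h import *
im=np.load('pics/w5.npy')
save('w5a',cv2.resize(im[190:260,225:330],None,fx=7,fy=7,interpolation=cv2.INTER_CUBIC))
E
```

```text
(no output)
```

View pics/w5a.png

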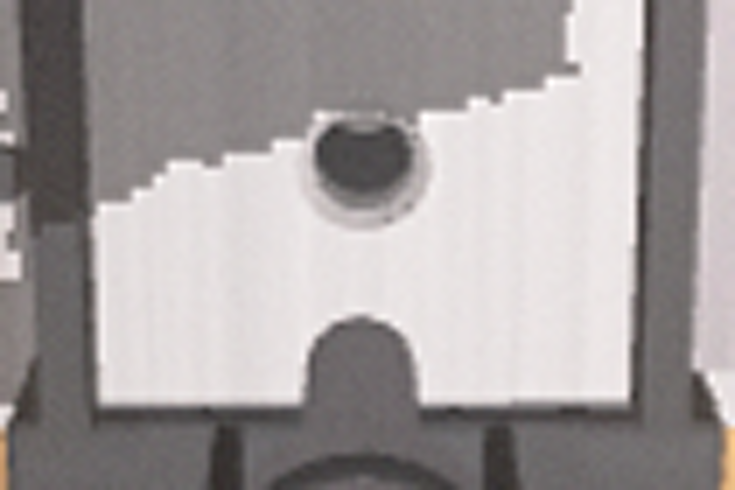

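```bash
python3 - <<'E'
from h import *
ci=ctrl.camera_info('wrist'); s,R=tool(); p=s['eef_pos']
h=onz(ci,276.7,213.7,51); print('hole',h, h[:2]-p[:2])
print('ring',[ (onz(ci,u,v,51)-h).round(1) for u,v in [(225+300/7-.43,213.7),(225+430/7-.43,213.7),(276.7,190+110/7-.43),(276.7,190+228/7-.43)]])
for r,dz in [(5,49),(4,51),(3,51)]:
    a=np.linspace(0,2*np.pi,200)
    q=np.array([proj(ci,[p[0]+r*np.cos(t),p[1]+r*np.sin(t),p[2]-dz]) for t in a])
    print(r, 'u',q[:,0].min(),q[:,0].max(),'v',q[:,1].min())
print('obs u',225+304/7-.43,225+416/7-.43,'v',190+317/7-.43)
print('to',to([h[0],h[1],p[2]]))
E
```

```text
hole [ 635.28697207 -145.15172041   51.        ] [ 1.65860989 -2.17891301]
ring [array([-7.5, -0.9,  0. ]), array([7.6, 0.9, 0. ]), array([-0.9,  7.1,  0. ]), array([ 0.9, -7.3,  0. ])]
5 u 266.71463983412843 282.47047011571874 v 231.84351654775787
4 u 268.3699370330422 280.8521714693291 v 232.147203763435
3 u 269.9302840860764 279.29184867426034 v 233.60806311676694
obs u 267.99857142857144 283.99857142857144 v 234.85571428571427
to [-0.23683177  0.13746669 -0.00032953]
```

Request:
apply_moves(
  commands=[
    [1, -0.06, 0.08, 1.0, 0],
    [1, 0, 0, 1.6, 0],
    [1, 0, 0, 1.4, 0],
    [1, 0, 0, 0.8, 0],
    [1, 0, 0, 0.3, 0],
    [1, 0, 0, 0, 0],
    [1, 0, 0, 0, 0],
  ],
)

```text
time_s: 7.95
eef_pos: [635.0, -143.8, 109.0]
ee_rot: [0.001, 0.662, 0.75, 0.0]
force: [0.3, -0.2, -0.4]
grip_width: 0.204
```

```bash
python3 - <<'E'
from h import *
st()
im=ctrl.capture('wrist'); np.save('pics/w6.npy',im)
save('w6a',cv2.resize(im[210:290,225:330],None,fx=7,fy=7,interpolation=cv2.INTER_CUBIC))
im=ctrl.capture('scene'); np.save('pics/s6.npy',im); save('s6a',cv2.resize(im[200:310,230:350],None,fx=5,fy=5,interpolation=cv2.INTER_CUBIC))
E
```

```text
t7.95 tcp [ 635.03 -143.8   108.99] yaw_x 97.12 deg z [ 1.e-03 -4.e-04 -1.e+00] F [ 0.29 -0.2  -0.41] T [-0.02 -0.02 -0.03] grip 0.204 j [-0.4   0.71  1.24  0.    1.19 -0.53]
```

View pics/w6a.png

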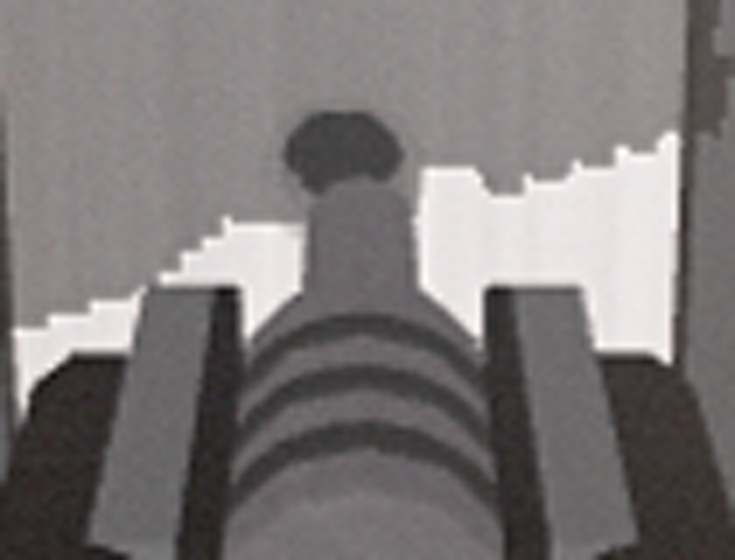

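View pics/s6a.png

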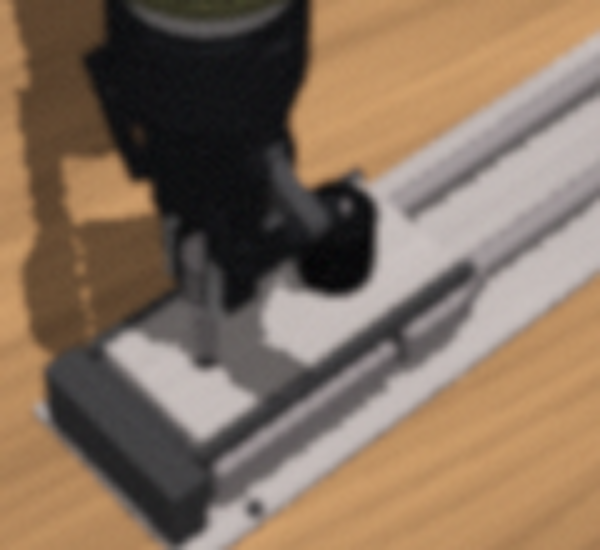

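```bash
python3 - <<'E'
from h import *
ci=ctrl.camera_info('wrist'); s,R=tool(); p=s['eef_pos']
g=lambda x,y:(x/7+225-.43,y/7+210-.43)
h=onz(ci,*g(343,171),51); print('hole',h)
# bore rim check
for r,z in [(6,49),(8,51)]:
    q=np.array([proj(ci,[h[0]+r*np.cos(t),h[1]+r*np.sin(t),z]) for t in np.linspace(0,6.28,100)])
    print(r,((q.min(0)-[225,210]+.43)*7).round(0),((q.max(0)-[225,210]+.43)*7).round(0))
for r,dz in [(5,49),(4,50.8)]:
    q=np.array([proj(ci,[p[0]+r*np.cos(t),p[1]+r*np.sin(t),p[2]-dz]) for t in np.linspace(0,6.28,100)])
    print(r,((q.min(0)-[225,210]+.43)*7).round(0),((q.max(0)-[225,210]+.43)*7).round(0))
tip=onz(ci,*g(360,215),p[2]-50.8); print('tip',tip,'tcp',p); d=R.T@(h-tip); print(d)
E
```

```text
hole [ 634.57066572 -144.22429525   51.        ]
6 [280. 104.] [406. 221.]
8 [259.  92.] [427. 249.]
5 [293. 155.] [404. 257.]
4 [305. 158.] [392. 239.]
tip [ 636.32393782 -145.32949108   58.4556604 ] tcp [ 635.09674634 -143.89504346  109.2556604 ]
[ 1.31973095 -1.61364969  7.45229749]
```

Request:
apply_moves(
  commands=[
    [1, 0.07, -0.16, 0, 0],
    [1, 0, 0, 0, 0],
    [1, 0, 0, 0.4, 0],
    [1, 0, 0, 0.3, 0],
    [1, 0, 0, 0.2, 0],
    [1, 0, 0, 0.2, 0],
    [1, 0, 0, 0, 0],
  ],
)

```text
time_s: 8.63
eef_pos: [632.8, -143.2, 96.7]
ee_rot: [-0.0, 0.662, 0.75, -0.0]
force: [0.1, 0.4, -0.2]
grip_width: 0.206
```

```bash
python3 - <<'E'
from h import *
st()
im=ctrl.capture('wrist'); np.save('pics/w7.npy',im)
save('w7a',cv2.resize(im[210:290,225:330],None,fx=7,fy=7,interpolation=cv2.INTER_CUBIC))
E
```

```text
t8.63 tcp [ 632.81 -143.18   96.67] yaw_x 97.10 deg z [-9.e-04  4.e-04 -1.e+00] F [ 0.09  0.39 -0.24] T [-0.   -0.    0.01] grip 0.206 j [-0.4   0.72  1.26  0.    1.17 -0.53]
```

View pics/w7a.png

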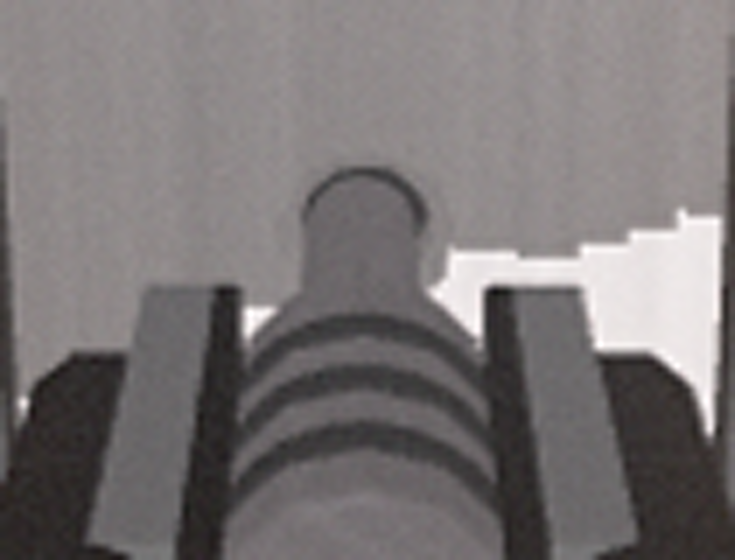

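Request:
apply_moves(
  commands=[
    [1, 0, 0.05, 0, 0],
    [1, 0, 0, 0.3, 0],
    [1, 0, 0, 0.4, 0],
    [1, 0, 0, 0.3, 0],
    [1, 0, 0, 0.2, 0],
    [1, 0, 0, 0, 0],
  ],
)

```text
time_s: 9.18
eef_pos: [633.2, -143.1, 84.6]
ee_rot: [-0.001, 0.662, 0.75, -0.0]
force: [-0.2, 0.5, 0.2]
grip_width: 0.209
```

Request:
apply_moves(
  commands=[
    [1, 0, 0, 0.3, 0],
    [1, 0, 0, 0.4, 0],
    [1, 0, 0, 0.4, 0],
    [1, 0, 0, 0.3, 0],
    [1, 0, 0, 0.1, 0],
    [1, 0, 0, 0, 0],
  ],
)

```text
time_s: 9.68
eef_pos: [633.4, -143.1, 69.8]
ee_rot: [-0.0, 0.662, 0.75, -0.0]
force: [-0.9, 0.5, -0.4]
grip_width: 0.206
```

Request:
apply_moves(
  commands=[
    [1, 0, 0, 0.1, 0],
    [1, 0, 0, 0.1, 0],
    [1, 0, 0, 0, 0],
  ],
)

```text
time_s: 9.93
eef_pos: [633.5, -143.2, 68.2]
ee_rot: [-0.0, 0.662, 0.75, 0.0]
force: [-0.2, -0.1, -0.9]
grip_width: 0.204
```

Request:
apply_moves(
  commands=[
    [1, 0, 0, 0.05, 0],
    [1, 0, 0, 0.05, 0],
    [1, 0, 0, 0.05, 0],
    [1, 0, 0, 0, 0],
  ],
)

```text
time_s: 10.27
eef_pos: [633.7, -143.4, 67.8]
ee_rot: [0.0, 0.662, 0.75, -0.0]
force: [-2.7, -0.7, 6.2]
grip_width: 0.206
```

Request:
apply_moves(
  commands=[
    [1, 0, 0, 0.1, 0],
    [1, 0, 0, 0.05, 0],
    [1, 0, 0, 0, 0],
    [1, 0, 0, 0, 0],
  ],
)

```text
time_s: 10.6
eef_pos: [633.8, -143.8, 67.7]
ee_rot: [0.001, 0.662, 0.75, -0.0]
force: [-7.1, -0.5, 15.5]
grip_width: 0.209
```

```bash
python3 - <<'E'
from h import *
st()
im=ctrl.capture('wrist'); np.save('pics/w8.npy',im); save('w8',im)
im=ctrl.capture('scene'); np.save('pics/s8.npy',im); save('s8a',cv2.resize(im[200:310,230:350],None,fx=5,fy=5,interpolation=cv2.INTER_CUBIC))
E
```

```text
t10.60 tcp [ 633.77 -143.84   67.69] yaw_x 97.11 deg z [ 0.0013 -0.0016 -1.    ] F [-7.07 -0.47 15.5 ] T [-0.09  1.28  0.05] grip 0.209 j [-0.4   0.75  1.28 -0.    1.11 -0.53]
```

View pics/w8.png

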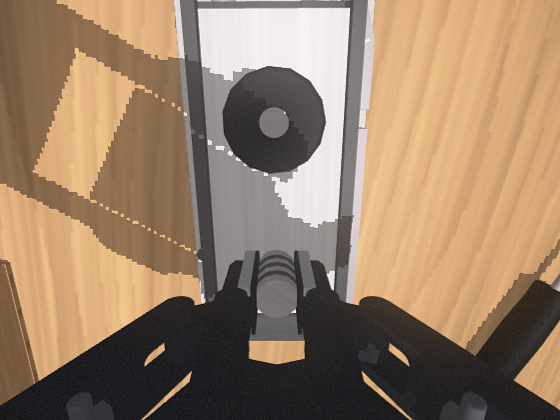

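View pics/s8a.png

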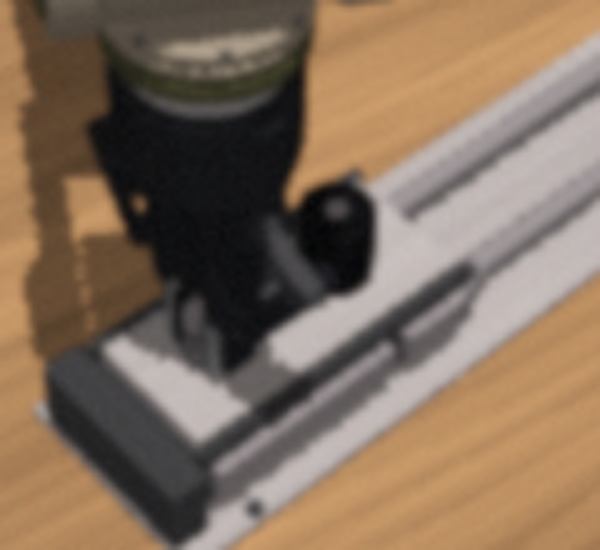

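Request:
apply_moves(
  commands=[
    [1, 0, 0, -0.15, 0],
    [4.5, 0, 0, 0, 0],
    [4.5, 0, 0, 0, 0],
    [4.5, 0, 0, 0, 0],
    [4.5, 0, 0, 0, 0],
    [4.5, 0, 0, -0.5, 0],
    [4.5, 0, 0, -1, 0],
    [4.5, 0, 0, -1.5, 0],
    [4.5, 0, 0, -2, 0],
    [4.5, 0, 0, -2, 0],
    [4.5, 0, 0, -1.0, 0],
    [4.5, 0, 0, 0, 0],
  ],
)

```text
time_s: 11.7
eef_pos: [634.5, -143.6, 150.0]
ee_rot: [0.002, 0.662, 0.75, 0.001]
force: [-0.6, -0.0, -0.2]
grip_width: 0.528
```

```bash
python3 - <<'E'
from h import *
st()
im=ctrl.capture('wrist'); np.save('pics/w9.npy',im); save('w9',im)
E
```

```text
t11.70 tcp [ 634.55 -143.56  149.98] yaw_x 97.11 deg z [ 0.0048 -0.002  -1.    ] F [-0.61 -0.03 -0.15] T [-0.04 -0.03  0.02] grip 0.528 j [-0.4   0.66  1.2   0.    1.27 -0.53]
```

View pics/w9.png

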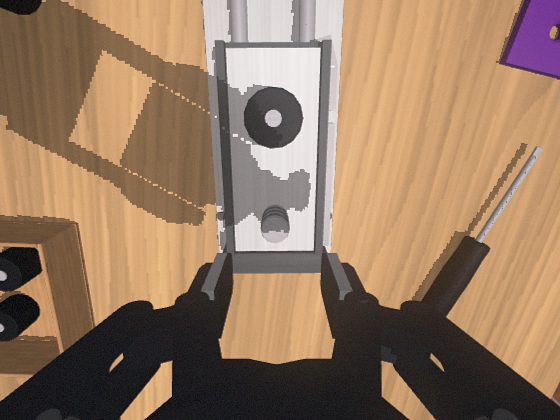

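Request:
apply_moves(
  commands=[
    [6, 2.5, 0, 0, 0],
    [6, 3, 0, 0, 0],
    [6, 2, 0, 0, 0],
    [6, 0, 0, 0, 0.121],
    [6, 0, 0, 0, 0.121],
    [6, 0, 0, 0, 0.121],
    [6, 0, 0, 0, 0.121],
    [6, 0, 0, 0, 0.121],
    [6, 0, 0, 0, 0.121],
    [6, 0, 0, 0, 0.121],
    [6, 0, 0, 0, 0.121],
    [6, 0, 0, 0, 0.121],
  ],
)

```text
time_s: 12.75
eef_pos: [623.7, -68.6, 145.2]
ee_rot: [-0.001, 0.955, 0.295, -0.001]
force: [-0.2, -0.3, -0.3]
grip_width: 0.7
```

Request:
apply_moves(
  commands=[
    [6, 0, 0, 0, 0.121],
    [6, 0, 0, 0, 0.121],
    [6, 0, 0, 0, 0.121],
    [6, 0, 0, 0, 0.121],
    [6, 0, 0, 0, 0],
    [6, 0, 0, 0, 0],
  ],
)

```text
time_s: 13.25
eef_pos: [623.8, -68.7, 145.7]
ee_rot: [-0.0, 0.998, 0.063, -0.001]
force: [0.6, 0.1, 0.9]
grip_width: 0.702
```

```bash
python3 - <<'E'
from h import *
st()
im=ctrl.capture('wrist'); np.save('pics/w10.npy',im); save('w10',im)
print(proj(ctrl.camera_info('wrist'),[624.3,-68.9,91]))
E
```

```text
t13.25 tcp [623.84 -68.69 145.7 ] yaw_x 7.18 deg z [-1.7e-03  5.0e-04 -1.0e+00] F [0.65 0.14 0.85] T [0.01 0.03 0.01] grip 0.702 j [-0.3   0.62  1.29  0.    1.23  1.15]
[277.89344057 235.70387317]
```

View pics/w10.png

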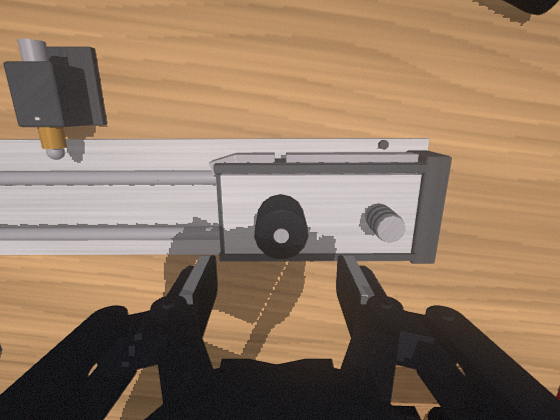

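```bash
python3 - <<'E'
from h import *
im=np.load('pics/w10.npy')
save('w10a',cv2.resize(im[25:175,0:120],None,fx=5,fy=5,interpolation=cv2.INTER_CUBIC)[150:])
save('w10b',cv2.resize(im[135:185,205:325],None,fx=6,fy=6,interpolation=cv2.INTER_CUBIC))
save('w10c',cv2.resize(im[190:265,240:330],None,fx=7,fy=7,interpolation=cv2.INTER_CUBIC))
E
```

```text
(no output)
```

View pics/w10a.png

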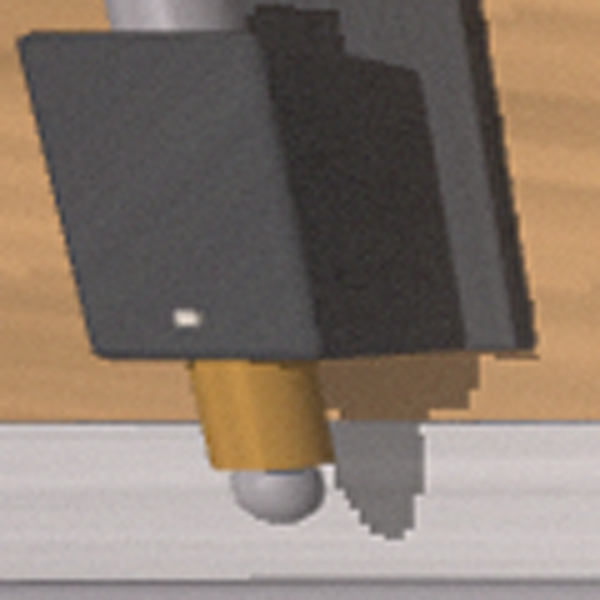

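View pics/w10b.png

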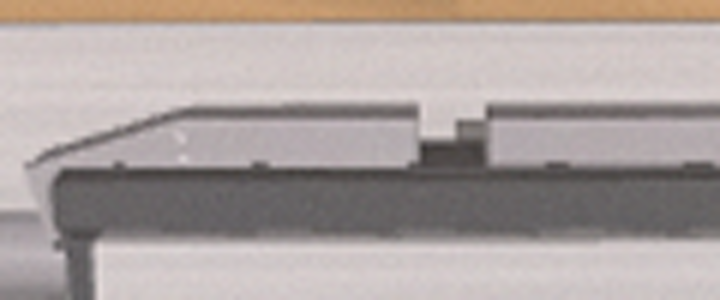

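View pics/w10c.png

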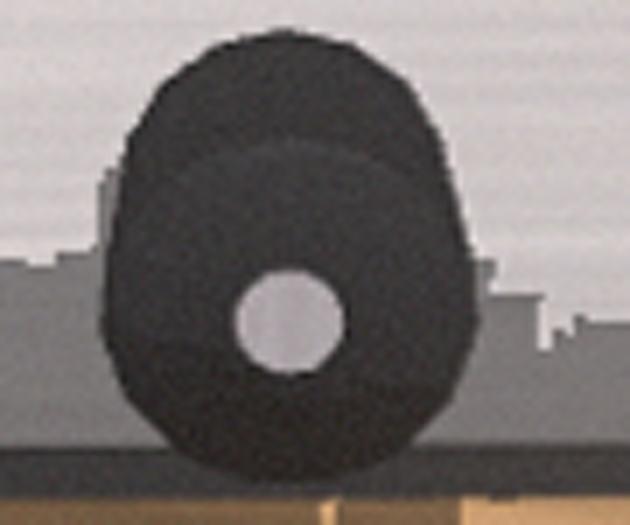

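```bash
python3 - <<'E'
from h import *
ci=ctrl.camera_info('wrist'); s,R=tool(); p=s['eef_pos']
o2,d2=ray(ci,55.6,150.4)
# ray from w1 pose at (435.4,296.7): reconstruct from two points printed
a=np.array([653.11199797,106.04503365,34]); b=np.array([655.9705312,103.9414858,30]); d1=(b-a)/np.linalg.norm(b-a); o1=a
A=np.stack([d1,-d2],1); t,_,_,_=np.linalg.lstsq(A,o2-o1,rcond=None)
print('tri',o1+d1*t[0],o2+d2*t[1])
e=np.array([-0.1236,0.9923])
for z in (26,28,30,32): q=onz(ci,55.6,150.4,z); print(z,q.round(1), 's',e@q[:2])
pk=onz(ci,240+289/7-.43,190+321/7-.43,91); print('puck',pk,'s',e@pk[:2],'pred s',e@np.array([624.3,-68.9]), 'tcp s',e@p[:2])
for z in (30,36,40): q=onz(ci,280.0,154.3,z); print('notch',z,q.round(1),'s',e@q[:2])
print('pin', onz(ci,390,228,83))
print(to([pk[0],pk[1],80]))
E
```

```text
tri [651.02995367 107.577176    36.91344425] [651.26289987 107.75304735  36.98742691]
26 [649.  115.4  26. ] s 34.24519174970077
28 [649.4 114.   28. ] s 32.82212202648183
30 [649.8 112.6  30. ] s 31.399052303262813
32 [650.2 111.2  32. ] s 29.975982580043826
puck [624.73523057 -70.7943914   91.        ] s -147.46654908873572 pred s -145.53295 tcp s -145.3063933660171
notch 30 [669.1 -65.1  30. ] s -147.34910608538226
notch 36 [669.9 -65.   36. ] s -147.28043627131137
notch 40 [670.4 -64.9  40. ] s -147.2346563952641
pin [ 636.07369886 -143.78384691   83.        ]
[0.06312673 0.22001945 6.59270402]
```

Request:
apply_moves(
  commands=[
    [6, 0.1, 0.1, 1.5, 0],
    [6, 0, 0, 2.0, 0],
    [6, 0, 0, 2.0, 0],
    [6, 0, 0, 1.2, 0],
    [6, 0, 0, 0.7, 0],
    [6, 0, 0, 0.3, 0],
    [6, 0, 0, 0, 0],
    [4.5, 0, 0, 0, 0],
    [4.0, 0, 0, 0, 0],
    [3.8, 0, 0, 0, 0],
  ],
  squeeze=60,
)

```text
time_s: 14.13
eef_pos: [625.8, -69.8, 70.7]
ee_rot: [0.0, 0.998, 0.061, 0.001]
force: [-1.0, -0.7, 1.1]
grip_width: 0.446
```

Request:
apply_moves(
  commands=[
    [3.6, 0, 0, 0, 0],
    [3.4, 0, 0, 0, 0],
    [3, 0, 0, 0, 0],
    [2.5, 0, 0, 0, 0],
    [2.5, 0, 0, 0, 0],
    [2.5, 0, 0, 0, 0],
  ],
)

```text
time_s: 14.63
eef_pos: [625.7, -69.8, 70.8]
ee_rot: [0.0, 0.998, 0.061, 0.001]
force: [-0.9, -1.2, 6.6]
grip_width: 0.407
```

```bash
python3 - <<'E'
from h import *
st()
im=ctrl.capture('wrist'); np.save('pics/w11.npy',im); save('w11',im)
E
```

```text
t14.63 tcp [625.72 -69.8   70.81] yaw_x 6.99 deg z [ 1.3e-03 -5.0e-04 -1.0e+00] F [-0.91 -1.19  6.65] T [-0.02  0.27  0.  ] grip 0.407 j [-0.3   0.71  1.35 -0.    1.08  1.15]
```

View pics/w11.png

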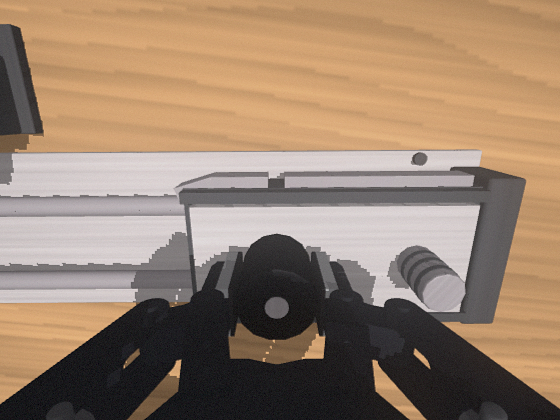

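Request:
apply_moves(
  commands=[
    [2.5, 0, -0.4, 0, 0],
    [2.5, 0, -0.8, 0, 0],
    [2.5, 0, -1.2, 0, 0],
    [2.5, 0, -1.2, 0, 0],
    [2.5, 0, -1.2, 0, 0],
    [2.5, 0, -1.2, 0, 0],
    [2.5, 0, -0.9, 0, 0],
    [2.5, 0, -0.6, 0, 0],
    [2.5, 0, -0.3, 0, 0],
    [2.5, 0, 0, 0, 0],
    [2.5, 0, 0, 0, 0],
  ],
)

```text
time_s: 15.6
eef_pos: [615.7, 8.1, 70.8]
ee_rot: [0.0, 0.998, 0.061, -0.0]
force: [-5.6, 0.9, 8.7]
grip_width: 0.402
```

```bash
python3 - <<'E'
from h import *
st()
im=ctrl.capture('wrist'); np.save('pics/w12.npy',im); save('w12',im)
E
```

```text
t15.60 tcp [615.69   8.08  70.77] yaw_x 7.01 deg z [-2.e-04 -2.e-04 -1.e+00] F [-5.56  0.86  8.66] T [-0.05  0.78  0.02] grip 0.402 j [-0.18  0.68  1.4  -0.    1.06  1.27]
```

View pics/w12.png

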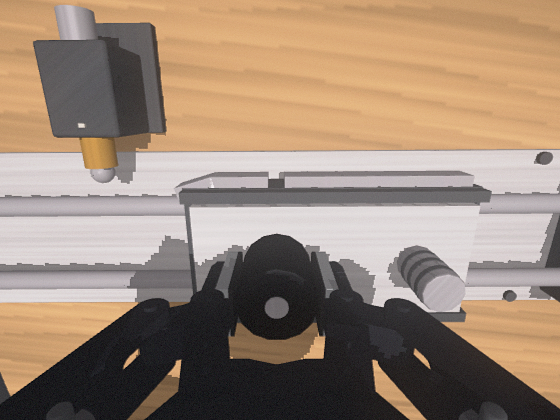

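```bash
python3 - <<'E'
from h import *
im=np.load('pics/w12.npy')
save('w12a',cv2.resize(im[120:210,60:300],None,fx=3.3,fy=3.3,interpolation=cv2.INTER_CUBIC))
ci=ctrl.camera_info('wrist'); s,R=tool(); p=s['eef_pos']
for z in (28,30.5,34,37):
    print(z,(R.T@(onz(ci,102.5,172,z)-p)).round(1),'notch',(R.T@(onz(ci,276.5,178,z)-p)).round(1))
E
```

```text
28 [  44.7 -100.3   42.8] notch [41.2 -0.6 42.8]
30.5 [ 45.2 -98.8  40.3] notch [41.7 -0.6 40.3]
34 [ 45.8 -96.8  36.8] notch [42.4 -0.6 36.8]
37 [ 46.4 -95.1  33.8] notch [43.1 -0.6 33.8]
```

View pics/w12a.png

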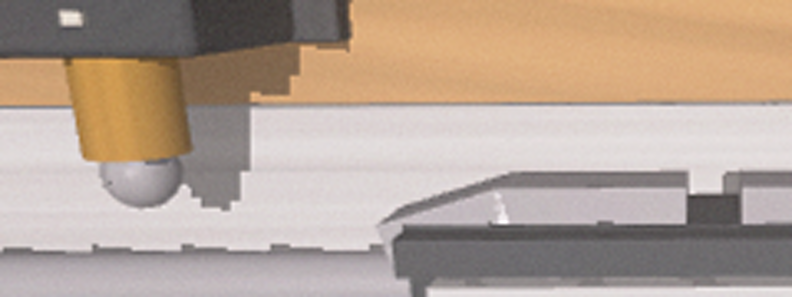

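Request:
apply_moves(
  commands=[
    [2.5, -0.07, 0, 0, 0],
    [2.5, 0, 0, 0, 0],
  ],
)

```text
time_s: 15.82
eef_pos: [615.7, 7.8, 70.8]
ee_rot: [0.0, 0.998, 0.061, 0.001]
force: [-0.1, 1.4, 5.8]
grip_width: 0.403
```

Request:
apply_moves(
  commands=[
    [2.5, 0, -0.4, 0, 0],
    [2.5, -0.01, -0.8, 0, 0],
    [2.5, -0.01, -1.0, 0, 0],
    [2.5, -0.01, -1.0, 0, 0],
    [2.5, -0.01, -1.0, 0, 0],
    [2.5, -0.01, -0.8, 0, 0],
    [2.5, 0, -0.4, 0, 0],
    [2.5, 0, 0, 0, 0],
  ],
)

```text
time_s: 16.48
eef_pos: [608.7, 61.8, 70.8]
ee_rot: [0.0, 0.998, 0.061, 0.001]
force: [-0.1, 2.2, 6.3]
grip_width: 0.407
```

```bash
python3 - <<'E'
from h import *
st()
im=ctrl.capture('wrist'); np.save('pics/w13.npy',im)
save('w13a',cv2.resize(im[120:210,140:360],None,fx=3.6,fy=3.6,interpolation=cv2.INTER_CUBIC))
E
```

```text
t16.48 tcp [608.68  61.81  70.82] yaw_x 7.02 deg z [ 2.1e-03 -2.0e-04 -1.0e+00] F [-0.06  2.2   6.27] T [0.29 0.07 0.03] grip 0.407 j [-0.09  0.67  1.41 -0.    1.05  1.36]
```

View pics/w13a.png

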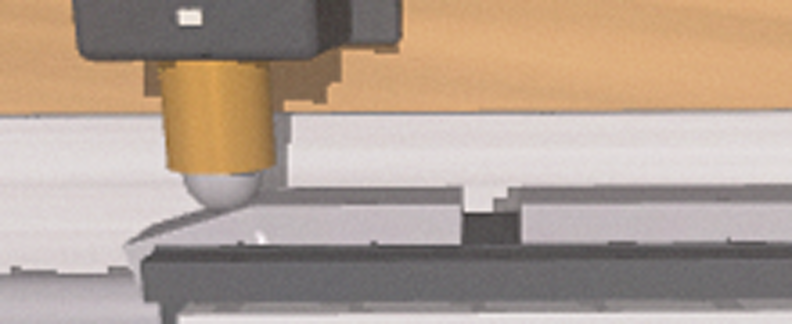

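Request:
apply_moves(
  commands=[
    [2.5, 0, -0.3, 0, 0],
    [2.5, -0.01, -0.5, 0, 0],
    [2.5, 0, -0.5, 0, 0],
    [2.5, -0.01, -0.5, 0, 0],
    [2.5, 0, -0.5, 0, 0],
    [2.5, -0.01, -0.5, 0, 0],
    [2.5, 0, -0.2, 0, 0],
    [2.5, 0, 0, 0, 0],
  ],
)

```text
time_s: 17.2
eef_pos: [604.9, 91.2, 70.8]
ee_rot: [0.0, 0.998, 0.061, 0.001]
force: [1.2, 2.2, 6.1]
grip_width: 0.406
```

```bash
python3 - <<'E'
from h import *
st()
im=ctrl.capture('wrist'); np.save('pics/w14.npy',im)
save('w14a',cv2.resize(im[130:210,200:330],None,fx=6,fy=6,interpolation=cv2.INTER_CUBIC))
E
```

```text
t17.20 tcp [604.92  91.21  70.82] yaw_x 6.99 deg z [ 0.0025 -0.     -1.    ] F [1.2  2.16 6.12] T [ 0.11 -0.06  0.02] grip 0.406 j [-0.04  0.67  1.41  0.    1.05  1.41]
```

View pics/w14a.png

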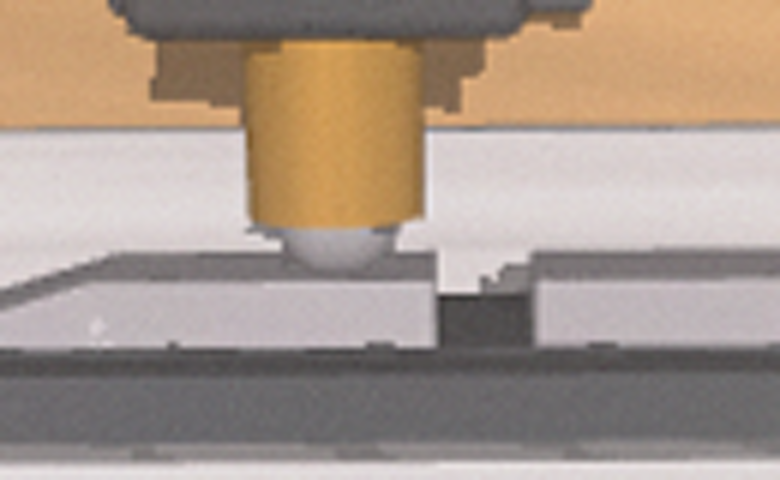

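Request:
apply_moves(
  commands=[
    [2.5, 0, -0.2, 0, 0],
    [2.5, 0, -0.2, 0, 0],
    [2.5, 0, -0.2, 0, 0],
    [2.5, 0, -0.1, 0, 0],
    [2.5, 0, 0, 0, 0],
    [2.5, 0, 0, 0, 0],
  ],
)

```text
time_s: 17.75
eef_pos: [604.1, 97.6, 70.8]
ee_rot: [0.0, 0.998, 0.061, 0.001]
force: [0.5, -1.1, 6.2]
grip_width: 0.406
```

```bash
python3 - <<'E'
from h import *
st()
im=ctrl.capture('wrist'); np.save('pics/w15.npy',im)
save('w15a',cv2.resize(im[130:210,200:330],None,fx=6,fy=6,interpolation=cv2.INTER_CUBIC))
E
```

```text
t17.75 tcp [604.1   97.63  70.81] yaw_x 6.98 deg z [ 2.3e-03 -5.0e-04 -1.0e+00] F [ 0.45 -1.14  6.19] T [-0.27 -0.1  -0.02] grip 0.406 j [-0.03  0.67  1.41 -0.    1.05  1.42]
```

View pics/w15a.png

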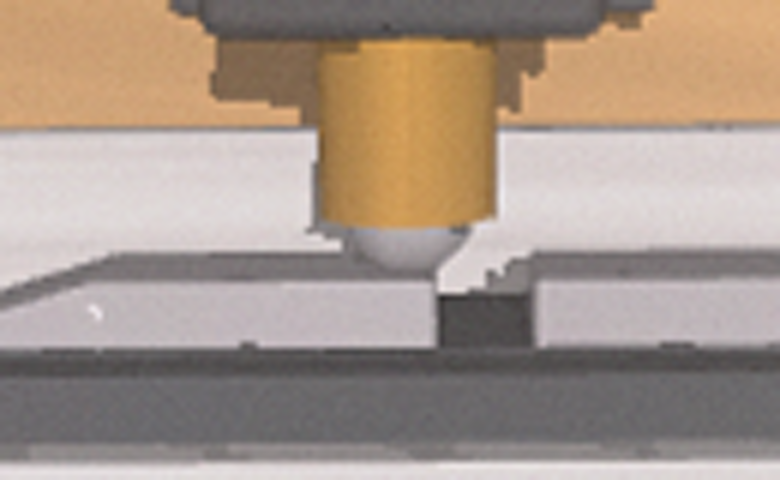

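Request:
apply_moves(
  commands=[
    [2.5, 0, -0.1, 0, 0],
    [2.5, 0, -0.1, 0, 0],
    [2.5, 0, -0.1, 0, 0],
    [2.5, 0, 0, 0, 0],
  ],
)

```text
time_s: 18.13
eef_pos: [603.7, 100.7, 70.8]
ee_rot: [0.0, 0.998, 0.061, 0.001]
force: [-0.5, 0.6, 5.9]
grip_width: 0.404
```

Request:
apply_moves(
  commands=[
    [2.5, 0, -0.1, 0, 0],
    [2.5, 0, 0, 0, 0],
  ],
)

```text
time_s: 18.3
eef_pos: [603.5, 101.9, 70.8]
ee_rot: [0.0, 0.998, 0.061, 0.001]
force: [0.4, 0.7, 5.8]
grip_width: 0.405
```

Request:
apply_moves(
  commands=[
    [2.5, 0, -0.1, 0, 0],
    [2.5, 0, 0, 0, 0],
  ],
)

```text
time_s: 18.47
eef_pos: [603.4, 103.0, 70.8]
ee_rot: [-0.0, 0.998, 0.061, 0.001]
force: [-0.3, 2.0, 6.2]
grip_width: 0.41
```

```bash
python3 - <<'E'
from h import *
st()
im=ctrl.capture('wrist'); np.save('pics/w16.npy',im)
save('w16a',cv2.resize(im[130:210,200:330],None,fx=6,fy=6,interpolation=cv2.INTER_CUBIC))
E
```

```text
t18.47 tcp [603.4  103.02  70.82] yaw_x 6.98 deg z [ 2.2e-03  2.0e-04 -1.0e+00] F [-0.28  1.98  6.22] T [ 0.11 -0.01 -0.05] grip 0.410 j [-0.02  0.67  1.41  0.    1.05  1.43]
```

View pics/w16a.png

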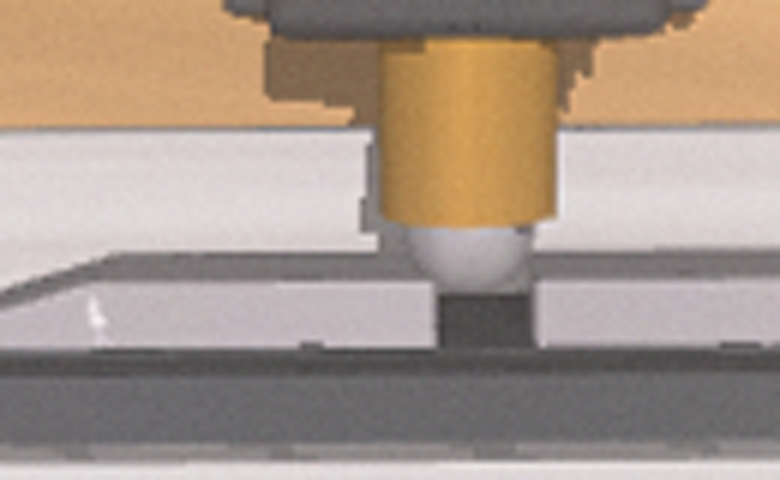

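Request:
apply_moves(
  commands=[
    [2.5, 0, -0.1, 0, 0],
    [2.5, 0, 0, 0, 0],
    [2.5, 0, 0, 0, 0],
  ],
)

```text
time_s: 18.77
eef_pos: [603.2, 104.2, 70.8]
ee_rot: [-0.0, 0.998, 0.061, 0.001]
force: [-0.1, 2.6, 5.6]
grip_width: 0.402
```

```bash
python3 - <<'E'
from h import *
st()
im=ctrl.capture('wrist'); np.save('pics/w17.npy',im)
save('w17a',cv2.resize(im[130:210,200:330],None,fx=6,fy=6,interpolation=cv2.INTER_CUBIC))
E
```

```text
t18.77 tcp [603.23 104.25  70.8 ] yaw_x 6.98 deg z [ 2.2e-03  5.0e-04 -1.0e+00] F [-0.09  2.55  5.65] T [ 0.15 -0.04  0.  ] grip 0.402 j [-0.02  0.67  1.41  0.    1.05  1.43]
```

View pics/w17a.png

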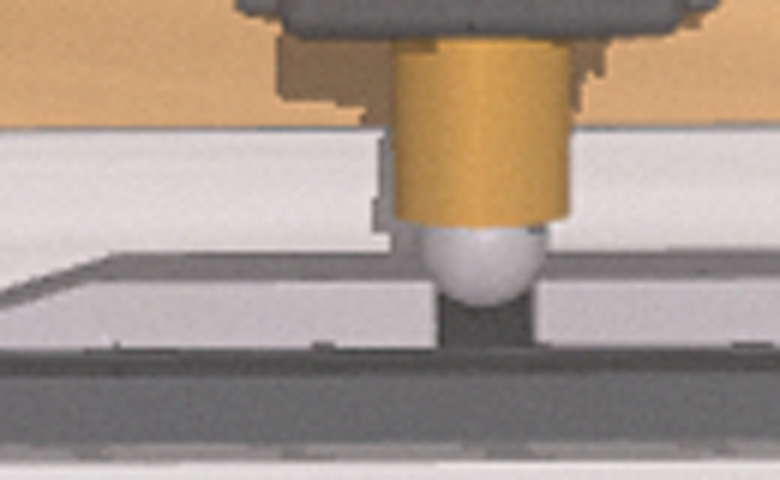

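Request:
apply_moves(
  commands=[
    [2.5, 0, -0.03, 0, 0],
    [2.5, 0, 0, 0, 0],
    [2.5, 0, 0, 0, 0],
    [2.5, 0, 0, 0, 0],
  ],
)

```text
time_s: 19.15
eef_pos: [603.2, 104.4, 70.8]
ee_rot: [-0.0, 0.998, 0.061, 0.001]
force: [0.4, 1.2, 6.5]
grip_width: 0.402
```

```bash
python3 - <<'E'
from h import *
st()
im=ctrl.capture('wrist'); np.save('pics/w18.npy',im); save('w18',im)
save('w18a',cv2.resize(im[130:210,200:330],None,fx=6,fy=6,interpolation=cv2.INTER_CUBIC))
st()
for n in ('scene','top'):
    im=ctrl.capture(n); save(n+'18',im)
E
```

```text
t19.15 tcp [603.21 104.38  70.79] yaw_x 6.98 deg z [ 2.1e-03  3.0e-04 -1.0e+00] F [0.41 1.21 6.51] T [ 0.1   0.   -0.05] grip 0.402 j [-0.02  0.67  1.41  0.    1.05  1.43]
t19.20 tcp [603.22 104.35  70.82] yaw_x 6.98 deg z [ 2.2e-03  3.0e-04 -1.0e+00] F [0.44 1.34 5.52] T [ 0.14 -0.05 -0.03] grip 0.406 j [-0.02  0.67  1.41  0.    1.05  1.43]
```

View pics/w18a.png

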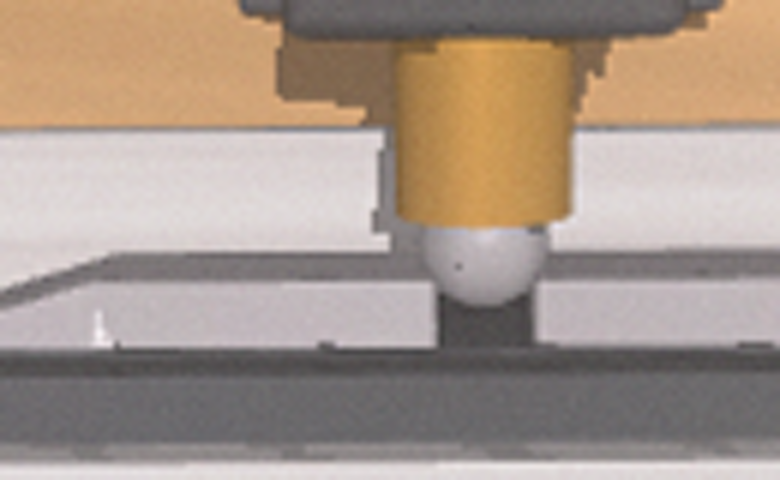

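View pics/w18.png

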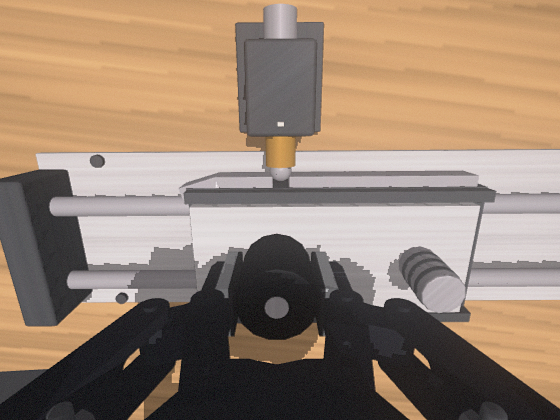

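View pics/scene18.png

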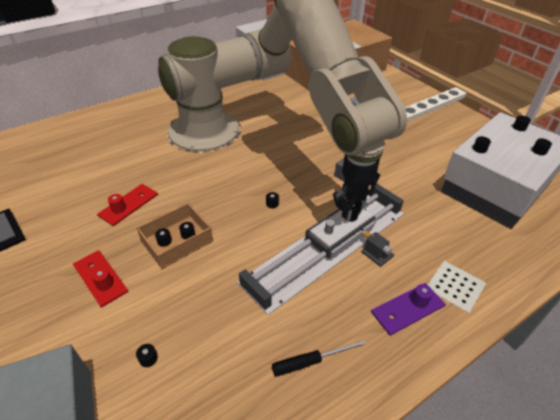

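```bash
python3 - <<'E'
from h import *
st(); print(ctrl.finish_job()); st()
E
```

```text
t19.30 tcp [603.22 104.38  70.82] yaw_x 6.98 deg z [ 2.2e-03  3.0e-04 -1.0e+00] F [-0.14  1.76  6.39] T [ 0.05 -0.01 -0.05] grip 0.404 j [-0.02  0.67  1.41  0.    1.05  1.43]
the job is handed in; nothing more can be done
None
the job is handed in; nothing more can be done
```

The pin is home, the ball is in the notch, and the arm still holds the puck. The job was handed in at 19.3 s; `finish_job` gave no verdict.

**Pin:** I took the round-headed pin from the rack and pushed it through the plate into the carriage. It met a firm stop, with 15 N upward force at TCP z 67.7. The height at which I gripped the pin in the rack predicts about 67.8 for head-on-plate.

**Slide:** I gripped the plate's puck at a 60 N setting and slid the carriage about 175 mm. I crept over the last 13 mm in small steps, watching the ball drop into the notch.

**Last checks:**
- The ball is fully out in the notch. Its centre and the notch's centre lie within about 1 pixel of each other in the enlarged view, roughly 0.1 mm.
- The remaining force along the rail is 1 to 2 N, and about 6 N vertical. It is well under the 10 to 15 N needed to leave the notch.
- The pin head still sits on the plate.
- In the final scene view the tray pucks, loose pucks and look-alikes have not moved. The arm hides the rack there; the other pin was last seen in its hole just after I lifted the round one, and I did not go near it again.

**Disagreements:** The wrist camera read 1 to 2 mm off along the tool's x axis. I corrected for it by comparing the pin tip with the hole in the same picture. Two estimates of the ball's height differed by about 6 mm, so I ended the slide on close-up views and force instead.

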